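Clear the taped place and tip the cuvette box down into it

TASK

With the fingertips only, first push the tape roll along the worktop until it is well clear of the taped rectangle, leaving the cuvette box standing. Then push the standing box high up so that it tips over and lands flat on its base, lid up, within the rectangle (over the tape lines is fine, past them is not); it must land there, not be pushed in afterwards. Pinch and lift nothing, and leave everything else where it is.

Things in the scene. Friction and masses are not known exactly. Their poses are not given: they have to be found in the camera images.
- outline: Rectangle of four flat strips of tan masking tape fixed on the worktop (no obstacle). Outer size 156 mm along its x, 110 mm along its y; strips 12 mm wide. Origin at its centre on the worktop, z up. Its x points from the cuvette box across the rectangle, the way the box has to fall: to the robot's left (+y) within 0.35 rad. Its y points to the robot.
- cuvette_box: Cuvette box, white with blue lid (fixed on), solid block 71 (own x) x 106 (own y) x 40 mm (own z, underside to lid), 70-140 g, loose. Origin: centre of the underside (a 71 x 106 face). It stands on its 71 x 40 end, own y up, 106 mm high, on the right short strip; the underside faces across the rectangle (own z against the outline's x, within 0.06 rad), the lid faces away from the rectangle.
- box_corner0 (a point): Corner of the box's underside, -36 mm in the box's x, -53 mm in its y. Pushed high on the lid side, the box tips about the low edge of its underside, which hardly shifts (friction 0.48 to 0.72); past a lean of 0.37 rad (top moved about 38 mm) it falls by itself and then lies with its 106 mm length along the rectangle.
- box_corner1 (a point): Corner of the box's underside, +36 mm in the box's x, -53 mm in its y. At the start the underside stands 12 to 32 mm inside the rectangle's outer edge on the box's side. All four corners must end within the outer edges of the tape.
- box_corner2 (a point): Corner of the box's underside, +36 mm in the box's x, +53 mm in its y (high up while the box stands).
- box_corner3 (a point): Corner of the box's underside, -36 mm in the box's x, +53 mm in its y (high up while the box stands).
- tape_roll: Roll of tan tape lying flat in the far half of the rectangle, loose, 60 g: a ring of 72 mm outer diameter, 19 mm high, open hole of 40 mm through it. Origin at the centre of its underside, z up. Easily dragged out past the far short side with one fingertip in the hole. Wholly clear once its centre is 114 mm from the rectangle's centre along its x (or 91 mm along its y).
- brown_stopper: Brown rubber stopper, 34 mm diameter, 26 mm high, standing some 225 mm from the rectangle's centre along its x, beyond the tape roll. Origin at the centre of its underside. Loose, not to be moved.
- hex_keys: Orange hex-key set, 30 x 100 x 20 mm (own x, y, z), lying behind the cuvette box on the worktop, some 170 mm from the rectangle's centre. Origin at the centre of its underside. Loose, not to be moved.
- reagent_small: Small white reagent bottle with a red cap, 48 mm diameter, 90 mm high, standing on the left. Origin at the centre of its underside. Loose, not to be moved. Fixed things round the work: the worktop's front edge at x = 0.39; a laptop (its base, 16 mm high, begins at x = 0.593, y -0.37 to -0.03); an upright post at x 0.575 to 0.615, y -0.54 to -0.46.
- cord_end (a point): Lower end of a stiff hanging cord (10 mm thick, an obstacle), behind and left of the work. It rises from here (0.66, 0.04, 0.04) towards the robot's left shoulder, through (0.57, 0.09, 0.16), (0.44, 0.18, 0.45) and (0.35, 0.25, 0.66): keep wrist and forearm right of it (y below 0.05).
Mind the look-alikes: they are no part of the job. Of the things that look like the tape_roll, the larger one is meant.

How it is judged (in metres and radians):
On the way, in this order (a step that is already met when the one before it is completed fails the run):
1. the tape roll lies clear of the marked rectangle while the cuvette box still stands on its end ((y of tape_roll in the frame of outline above 0.091 m or y of tape_roll in the frame of outline below -0.091 m or x of tape_roll in the frame of outline above 0.114 m or x of tape_roll in the frame of outline below -0.114 m) and height (world z) of tape_roll below 0.006 m and angle between cuvette_box's own y axis and vertical below 0.1 rad), for 0.2 s.
2. the cuvette box has come down flat on its base inside the rectangle (angle between cuvette_box's own z axis and vertical below 0.08 rad and height (world z) of cuvette_box between -0.006 and 0.006 m and x of box_corner0 in the frame of outline between -0.08 and 0.08 m and y of box_corner0 in the frame of outline between -0.057 and 0.057 m and x of box_corner1 in the frame of outline between -0.08 and 0.08 m and y of box_corner1 in the frame of outline between -0.057 and 0.057 m and x of box_corner2 in the frame of outline between -0.08 and 0.08 m and y of box_corner2 in the frame of outline between -0.057 and 0.057 m and x of box_corner3 in the frame of outline between -0.08 and 0.08 m and y of box_corner3 in the frame of outline between -0.057 and 0.057 m and linear speed of cuvette_box below 0.02 m/s and angular speed of cuvette_box below 0.1 rad/s), for 0.2 s.
At the end, for the whole second after the job is handed in: The cuvette box lies still on its base, lid up (0.08 rad), all four underside corners within the tape's outer edges (2 mm grace); the tape roll lies flat and still on the worktop, wholly clear (centre 91 mm from the rectangle's long centre line or 114 mm from its short one) (all of step 2 and (y of tape_roll in the frame of outline above 0.091 m or y of tape_roll in the frame of outline below -0.091 m or x of tape_roll in the frame of outline above 0.114 m or x of tape_roll in the frame of outline below -0.114 m) and height (world z) of tape_roll between -0.006 and 0.006 m and angle between tape_roll's own z axis and vertical below 0.08 rad and linear speed of tape_roll below 0.02 m/s); the robot touches nothing.
It fails at once if the cuvette box is lifted (12 mm above its standing height) or turned lid down (height (world z) of cuvette_box above 0.065 m or angle between cuvette_box's own z axis and vertical above 1.75 rad).
It fails at once if the cuvette box comes to rest lying outside the rectangle (angle between cuvette_box's own y axis and vertical above 1.45 rad and linear speed of cuvette_box below 0.02 m/s and angular speed of cuvette_box below 0.1 rad/s and not (x of box_corner0 in the frame of outline between -0.08 and 0.08 m and y of box_corner0 in the frame of outline between -0.057 and 0.057 m and x of box_corner1 in the frame of outline between -0.08 and 0.08 m and y of box_corner1 in the frame of outline between -0.057 and 0.057 m and x of box_corner2 in the frame of outline between -0.08 and 0.08 m and y of box_corner2 in the frame of outline between -0.057 and 0.057 m and x of box_corner3 in the frame of outline between -0.08 and 0.08 m and y of box_corner3 in the frame of outline between -0.057 and 0.057 m)).
It fails at once if the lying cuvette box is lifted off the worktop (12 mm) (angle between cuvette_box's own y axis and vertical above 1.45 rad and height (world z) of cuvette_box above 0.02 m).
It fails at once if the tape roll is lifted off the worktop (12 mm) (height (world z) of tape_roll above 0.012 m).
It fails at once if the bottle, the stopper or the hex-key set is moved more than 15 mm (distance of any of brown_stopper, reagent_small, hex_keys from where it was at the start of the episode above 0.015 m).
It also fails if it takes over 42 s, if anything falls off the work surface, if the arm or the gripper's body presses on something with over 40 N, if the wrist force passes 120 N, or if a joint passes its speed limit or range.

ROBOT

A 6-joint arm with a two-finger parallel gripper is mounted at the origin on a cart in front of the work surface, level with it; the furniture and walls round the work are solid. World frame = base frame: x ahead of the robot, y to its left, z up, the work surface at z = 0. Lengths are in m, angles in degrees, forces in N, time in s.
With the tool pointing down it reaches from about 0.375 to 0.975 m from the base axis. Payload 3.8 kg.
Tool frame: the origin (TCP) lies at the very end of the fingers, on their centre line; the grasp point (between the pads) lies 19 mm behind it (r.grip_point_offset is the distance from the TCP to the grasp point, in m); z points along the fingers, y is the line along which they close (so a half turn about z gives the same grasp; the last joint's range is limited). The gripper opens to 85 mm and grips with 20 to 120 N. Pads are 22 mm wide; open, the fingers measure 114 mm over their backs; the gripper's body (76 mm by 85 mm) begins 54 mm behind the grasp point. The pads swing forward as they close: fully open they stand 13 mm farther back than shut.
Start: joints at [74.605, 15.12, 91.902, -0, 72.978, -2.114], TCP at [0.155, 0.657, 0.231] pointing down, gripper open.
Joint ranges: [-150.88, 150.88], [-54.13, 125.18], [17.81, 147.31], [-75.09, 255.09], [0, 152.58], [-146.25, 146.25]. Speed limits (degrees/s): [147.25, 147.25, 180, 180, 180, 180].

INTERFACE

Orientations are given as a 3x3 rotation matrix whose columns are the frame's x, y, z axes.
In Python, from rig import r, effector, read_state, imaging gives the robot as it stands. Calls block until the motion is done:
- r.goto(position, orientation): joint-space move of the TCP to a pose.
- r.movel(position, attitude=None, max_speed=0.15): straight line of the TCP; attitude=None keeps the orientation; max_speed is the mean speed in m/s.
- r.goto_joints(angles): joint-space move.
- effector.grip(opening, newtons=None): opening from 0.0 (shut) to 1.0 (fully open); newtons is the grip in N (None keeps the last); returns when the fingers have stopped.
- r.sleep(seconds).
- r.ik(position, orientation): joint angles nearest the present ones, or None.
- read_state(): the state.
- imaging.read_camera(name): name is "scene" or "top" or "wrist"; returns (picture, depth): 384x512x3 uint8, blue, green, red; 384x512 float32, m along the optical axis (not along the pixel's ray), 0 where there is no reading.
- imaging.camera_params(name): a dict with "intrinsics" (3x3 intrinsics, pixels), "R" (3x3) and "t" (3): a world point X has camera coordinates R X + t; the wrist camera has in their place "tool_from_camera" (4x4, takes a point from camera to tool coordinates, whose origin is the TCP and whose axes are the flange's). Camera axes: x right, y down, z forward; pixel columns grow to the right and rows downward; lengths in m; the calibration is good to about 2 mm. A picture is of the moment at which its call begins: read the wrist's pose just before it. camera_params takes no time and is no camera call.
A pose or a line that the arm cannot do raises r.IKError and nothing moves.
- r.hand_in(): hands the job in; it is judged then, once.
The state is a dict: "time": time; "joints": joint angles; "qvel": joint speeds; "joint_torque": joint torques, N m; "eef_pos": TCP position; "tool_rot": TCP orientation; "force": force on the tool from outside, world axes, zero at the start; "moment": the same for the moment, N m; "opening": opening from 0.0 (shut) to 1.0 (fully open); "finger_force": force on a finger pad.
Only numpy, scipy, OpenCV 4.12 (cv2) and the standard library are available. Lean on these libraries where they do the work, as an engineer would, in place of code of your own. Each camera call takes 0.05 s, during which the arm holds its last target. There are 200 camera calls.

## Working session

There is one attempt and no reset: what is moved stays moved. The work goes in short steps, each a Python script; the robot and the scene stay as the last script left them, time stands still between calls to the robot, and variables do not carry over. Pictures are saved under pics/ and viewed, at most 10 in all, crops included, and the job is handed in when it is done.

```bash
ls; mkdir -p pics
cat > h.py <<'E'
import numpy as np, cv2
from rig import r, effector, read_state, imaging
def P(name):
    c=imaging.camera_params(name); return np.array(c["intrinsics"]),np.array(c["R"]),np.array(c["t"])
def ray(name,uv,z):
    K,R,t=P(name); uv=np.atleast_2d(uv).astype(float)
    d=(np.linalg.inv(K)@np.c_[uv,np.ones(len(uv))].T).T@R; o=-R.T@t
    return o+d*((z-o[2])/d[:,2])[:,None]
def proj(name,X):
    K,R,t=P(name); p=(K@(R@np.atleast_2d(X).T+t[:,None])).T; return p[:,:2]/p[:,2:]
def cloud(name,D):
    K,R,t=P(name); v,u=np.indices(D.shape); 
    c=np.stack([(u-K[0,2])/K[0,0]*D,(v-K[1,2])/K[1,1]*D,D],-1); return (c-t)@R
E
python3 - <<'E'
from h import *
for n in("top","scene"):
    p,d=imaging.read_camera(n); cv2.imwrite(f"pics/{n}0.png",p); np.savez(f"{n}0.npz",p=p,d=d)
    K,R,t=P(n); print(n,K.round(1).tolist(),(-R.T@t).round(3),R.round(2).tolist())
print(read_state()["time"])
E
```

```text
pics
top [[441.3, 0.0, 251.3], [0.0, 441.3, 190.9], [0.0, 0.0, 1.0]] [ 0.377 -0.076  1.14 ] [[-0.01, -1.0, -0.03], [-0.99, 0.01, -0.17], [0.17, 0.03, -0.98]]
scene [[355.8, 0.0, 254.5], [0.0, 355.8, 190.0], [0.0, 0.0, 1.0]] [-0.032 -0.676  0.495] [[0.73, -0.69, 0.02], [-0.28, -0.32, -0.91], [0.63, 0.65, -0.42]]
0.1
```

View pics/top0.png

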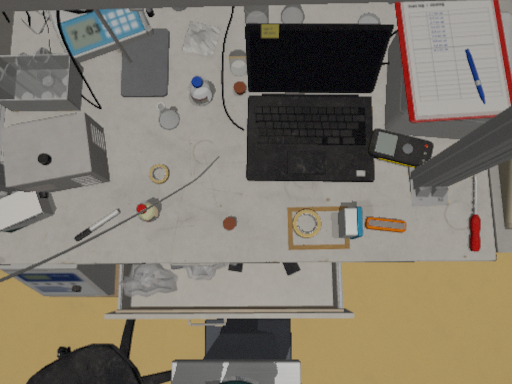

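View pics/scene0.png

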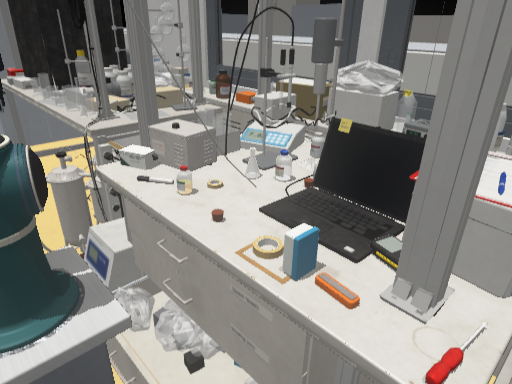

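Top view: the rectangle is at about (288–348, 207–248). Roll candidates are the large one at (306,223), inside the rectangle, and a smaller look-alike at (159,173); I choose the larger. The box is at (350,222), hex keys at (385,224), and the stopper at (230,223), with another brown stopper far off at (240,88). The bottle is at (148,211). I'll check the choice in a close crop and measure.

Run:
```python
from h import *
a=np.load("top0.npz"); p,d=a["p"],a["d"]
c=p[195:260,215:415]; cv2.imwrite("pics/crop.png",cv2.resize(c,None,fx=4,fy=4,interpolation=cv2.INTER_CUBIC))
hsv=cv2.cvtColor(p,cv2.COLOR_BGR2HSV)
for uv in [(318,208),(290,235),(330,245),(298,223),(352,215),(345,223),(318,228)]: print(uv,hsv[uv[1],uv[0]])
X=cloud("top",d)
roi=np.zeros(d.shape,bool); roi[198:258,215:410]=1
for nm,sel in {"box":(X[...,2]>.085)&roi,"roll":(X[...,2]>.012)&(X[...,2]<.03)&roi}.items():
    n,l,s,ce=cv2.connectedComponentsWithStats(sel.astype(np.uint8))
    for i in range(1,n):
        if s[i,4]>30:
            q=X[l==i]; print(nm,s[i],ce[i].round(1),q.min(0).round(3),q.max(0).round(3),np.median(q,0).round(3))
            print(cv2.minAreaRect((q[:,:2]*1000).astype(np.float32)))
```

```text
(318, 208) [ 18 132 141]
(290, 235) [ 17 138 139]
(330, 245) [ 18 118 147]
(298, 223) [ 15  16 161]
(352, 215) [ 30   4 184]
(345, 223) [ 42   9 139]
(318, 228) [ 21 103 169]
box [344 206  19  31 539] [353.2 221. ] [ 0.377 -0.306  0.086] [ 0.518 -0.076  1.14 ] [ 0.482 -0.285  0.103]
((451.4147644042969, -189.53231811523438), (73.94345092773438, 260.52923583984375), 17.359512329101562)
roll [293 209  28  29 360] [306.8 222.8] [ 0.451 -0.218  0.012] [ 0.523 -0.149  0.024] [ 0.487 -0.184  0.018]
((487.02850341796875, -183.90113830566406), (69.58462524414062, 70.84026336669922), 43.91983413696289)
roll [339 212  16  27  45] [342.2 229. ] [ 0.448 -0.302  0.012] [ 0.513 -0.265  0.03 ] [ 0.465 -0.266  0.021]
((473.53741455078125, -271.2373046875), (74.70591735839844, 29.04730796813965), 28.546478271484375)
roll [223 217  13  13 132] [229.2 222.8] [ 0.472 -0.002  0.02 ] [0.503 0.029 0.03 ] [0.488 0.013 0.025]
((487.9179992675781, 13.032537460327148), (31.175636291503906, 30.569116592407227), 87.90831756591797)
roll [366 217  40  15 456] [386.  223.9] [ 0.464 -0.432  0.012] [ 0.501 -0.334  0.024] [ 0.482 -0.384  0.018]
((483.1228942871094, -383.78533935546875), (99.52128601074219, 30.23368263244629), 83.01274871826172)
```

View pics/crop.png

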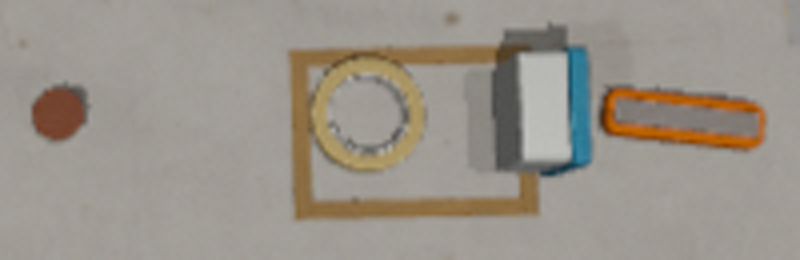

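The crop confirms the large roll inside the rectangle, centred about crop (367,112), with the box at the right strip and the small hex gap behind it. Next I measure the outline and box, and fit the arm's links from IK so the swing can be planned around the cord.

Run:
```python
from h import *
from scipy.optimize import least_squares
a=np.load("top0.npz"); p,d=a["p"],a["d"]
hsv=cv2.cvtColor(p,cv2.COLOR_BGR2HSV); X=cloud("top",d)
m=cv2.inRange(hsv,(12,80,90),(25,200,180)).astype(bool)&(X[...,2]<.008)
m[:200]=0;m[258:]=0;m[:,:280]=0;m[:,356:]=0
v,u=np.nonzero(m); q=ray("top",np.c_[u,v],0)[:,:2]*1000
# edges: left strip, near strip, far strip
def line(sel,ax):
    c=np.polyfit(q[sel,ax],q[sel,1-ax],1); return c
near=(q[:,0]<np.percentile(q[:,0],3)+14)&(q[:,1]<-165)&(q[:,1]>-265)
far=(q[:,0]>q[:,0].max()-16)&(q[:,1]<-165)&(q[:,1]>-235)
left=(q[:,1]>q[:,1].max()-18)&(q[:,0]>455)&(q[:,0]<520)
print("near",line(near,1),near.sum(),"far",line(far,1),far.sum(),"left",line(left,0),left.sum())
print(cv2.minAreaRect(q.astype(np.float32)),q.min(0),q.max(0))
b=(X[...,2]>.098)&(X[...,2]<.115); b[:200]=0;b[258:]=0;b[:,:335]=0;b[:,370:]=0
v,u=np.nonzero(b); qb=ray("top",np.c_[u,v],.106)[:,:2]*1000
print("box top",b.sum(),cv2.minAreaRect(qb.astype(np.float32)),qb.mean(0))
# kinematics fit
Rd=np.array([[1,0,0],[0,-1,0],[0,0,-1.]]); D=[]
for x,y,z in [(.4,0,.2),(.5,-.2,.1),(.6,-.3,.3),(.5,-.1,.4),(.7,.2,.2),(.45,-.3,.15),(.8,0,.1)]:
    j=r.ik([x,y,z],Rd)
    if j is not None: D.append((x,y,z,*j)); print((x,y,z),np.round(j,1))
D=np.array(D); r2=np.radians(D[:,3:])
def f(k):
    a0,L2,L3,d1t,off,e=k; s=r2[:,1]+r2[:,2]
    rr=a0+L2*np.sin(r2[:,1])+L3*np.sin(s)+e*np.cos(s); z=d1t+L2*np.cos(r2[:,1])+L3*np.cos(s)-e*np.sin(s)
    c,s1=np.cos(r2[:,0]),np.sin(r2[:,0])
    return np.r_[rr*c-off*s1-D[:,0],rr*s1+off*c-D[:,1],z-D[:,2]]
s=least_squares(f,[0,.4,.4,.2,.02,0]); print(s.x.round(4),s.cost)
```

```text
near [-1.99274602e-03  4.27348010e+02] 161 far [3.45360368e-02 5.33613055e+02] 90 left [-9.50968559e-03 -1.38352101e+02] 121
((476.65106201171875, -214.1185302734375), (108.58537292480469, 155.13519287109375), 0.6722719073295593) [ 421.92296432 -292.19567391] [ 531.70274897 -136.12852192]
box top 490 ((483.4258728027344, -285.03204345703125), (39.529659271240234, 68.43600463867188), 87.55973815917969) [ 482.46030634 -285.3867168 ]
(0.4, 0, 0.2) [ -3.6 -14.8 125.2  -0.   69.6  86.4]
(0.5, -0.2, 0.1) [-24.5   7.3 115.9  -0.   56.7  65.5]
(0.6, -0.3, 0.3) [-28.7  12.8  87.5  -0.   79.6  61.3]
(0.5, -0.1, 0.4) [-14.1  -6.4  97.5  -0.   88.8  75.9]
(0.7, 0.2, 0.2) [ 14.   21.8  86.5  -0.   71.7 104. ]
(0.45, -0.3, 0.15) [-36.3   4.4 113.3  -0.   62.3  53.7]
(0.8, 0, 0.1) [-1.8 33.5 80.4 -0.  66.1 88.2]
[-0.      0.512   0.5662 -0.0959  0.0249  0.0014] 1.3309467867019661e-18
```

```bash
cat >> h.py <<'E'
RX=np.array([[0,1,0],[1,0,0],[0,0,-1.]])  # fingers close along world x
E
python3 - <<'E'
from h import *
T=lambda m:print(m,round(read_state()["time"],1),read_state()["eef_pos"].round(3) if hasattr(read_state()["eef_pos"],'round') else read_state()["eef_pos"],np.round(read_state()["force"],1))
j=list(read_state()["joints"])
f=[j[0],-35,133,0,82,j[5]]
r.goto_joints(f); T("fold")
f[0]=-22; f[5]=-22; r.goto_joints(f); T("swing")
r.goto([.437,-.184,.12],RX); T("above"); print(np.round(read_state()["joints"],1))
p,d=imaging.read_camera("top"); cv2.imwrite("pics/t1.png",cv2.resize(p[150:300,180:430],None,fx=3,fy=3))
p,d=imaging.read_camera("scene"); cv2.imwrite("pics/s1.png",p)
for z in (.04,.02,.010,.004,-.001,-.004):
    r.movel([.437,-.184,z],max_speed=.1 if z>.015 else .03); T(z)
    if abs(read_state()["force"][2])>4: break
p,d=imaging.read_camera("scene"); s2=cv2.resize(p[170:330,190:350],None,fx=3.5,fy=3.5); cv2.imwrite("pics/s2.png",s2)
E
```

```text
fold 1.6 [0.047 0.265 0.244] [-0.3  0.5 -0.2]
swing 3.4 [ 0.257 -0.076  0.243] [ 0.4  0.9 -0.1]
above 4.4 [ 0.437 -0.183  0.12 ] [ 0.  -0.3  0.9]
[-25.8  -1.1 122.4   0.   58.7 -25.8]
0.04 5.4 [ 0.438 -0.184  0.041] [-0.5 -0.3  0.1]
0.02 5.8 [ 0.437 -0.184  0.02 ] [ 0.4 -0.8  0. ]
0.01 6.2 [ 0.437 -0.184  0.01 ] [ 0.2  0.4 -0.4]
0.004 6.6 [ 0.437 -0.184  0.004] [-0.4  0.3  0.1]
-0.001 6.9 [ 0.437 -0.184 -0.001] [ 0.8 -0.   0.3]
-0.004 7.2 [ 0.437 -0.184 -0.004] [ 0.4 -0.8  0.2]
```

View pics/s2.png

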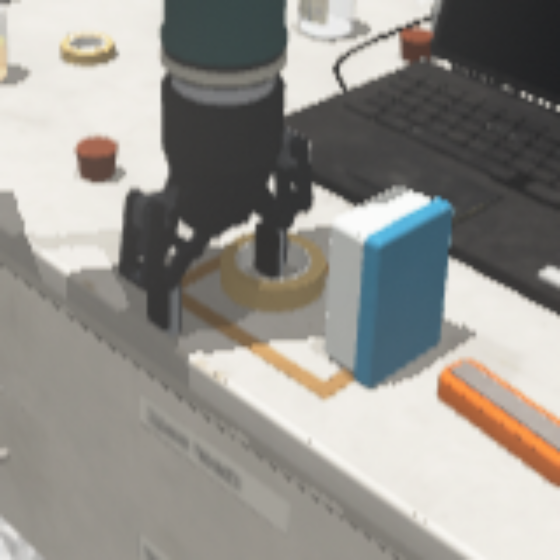

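One finger is in the roll's hole (about pixel 270,260), the other is free at the front, and the box is standing. I'll drag it.

Run:
```python
from h import *
r.movel([.437,-.064,-.004],max_speed=.06); print(read_state()["time"],read_state()["force"])
r.movel([.437,-.068,-.004],max_speed=.03)
r.movel([.437,-.068,.17],max_speed=.15)
effector.grip(0.0)
r.goto([.482,-.25,.25],RX)
r.goto([.482,-.345,.22],RX); print(read_state()["time"])
p,d=imaging.read_camera("top"); cv2.imwrite("pics/t2.png",cv2.resize(p[150:300,180:430],None,fx=3,fy=3))
X=cloud("top",d); s=(X[...,2]>.012)&(X[...,2]<.03); s[:200]=0;s[258:]=0;s[:,:215]=0;s[:,410:]=0
n,l,st,ce=cv2.connectedComponentsWithStats(s.astype(np.uint8))
for i in range(1,n):
    if st[i,4]>30: q=X[l==i]; print(st[i],((q.min(0)+q.max(0))/2).round(3))
p,d=imaging.read_camera("scene"); X=cloud("scene",d)
cv2.imwrite("pics/s3.png",cv2.resize(p[150:330,190:370],None,fx=3.2,fy=3.2))
hsv=cv2.cvtColor(p,cv2.COLOR_BGR2HSV); b=cv2.inRange(hsv,(95,120,60),(115,255,255)).astype(bool)&(X[...,2]<.12)&(X[...,2]>.01)&(X[...,0]<.56)&(abs(X[...,1]+.3)<.06)
q=X[b]; print(len(q),np.percentile(q,[2,50,98],axis=0).round(3)); A=np.c_[q[:,0],q[:,2],np.ones(len(q))]; print(np.linalg.lstsq(A,q[:,1],rcond=None)[0])
```

```text
9.3583 [ 0.11763989  0.10387584 -0.52713272]
13.0333
[252 210  28  28 344] [ 0.487 -0.08   0.019]
[223 217  13  13 133] [0.488 0.013 0.025]
[366 217  27  13 260] [ 0.485 -0.367  0.018]
59 [[ 0.452 -0.305  0.022]
 [ 0.505 -0.304  0.1  ]
 [ 0.515 -0.298  0.107]]
[-0.05790288  0.03294202 -0.27725731]
```

View pics/s3.png

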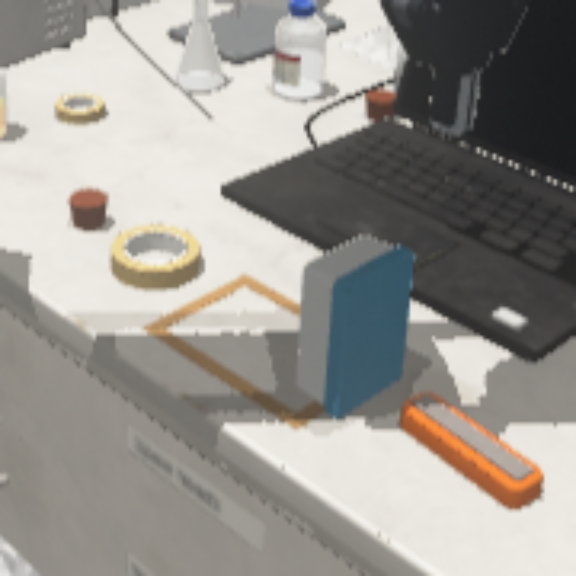

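View pics/t2.png

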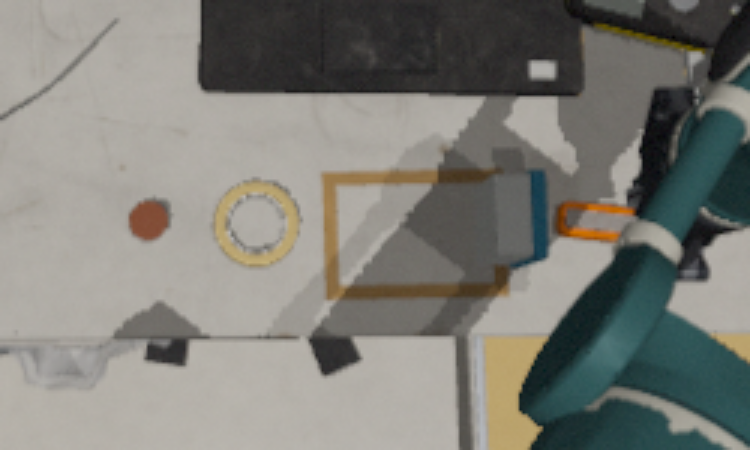

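The roll is clear, at about (257,222) in the top crop and y = -0.080, which is 134 mm along the outline's x. The box still stands and the fingers are behind it. Now I'll tip it.

Run:
```python
from h import *
r.movel([.482,-.345,.093],max_speed=.12)
r.movel([.482,-.325,.093],max_speed=.06)
for y in (-.31,-.30,-.29,-.28,-.268):
    r.movel([.482,y,.093],max_speed=.05); print(y,np.round(read_state()["force"],2))
r.sleep(.6)
r.movel([.482,-.31,.10],max_speed=.12); r.movel([.482,-.33,.2],max_speed=.15); r.goto([.42,-.42,.25],RX)
r.sleep(.3); print(read_state()["time"])
p,d=imaging.read_camera("top"); cv2.imwrite("pics/t3.png",cv2.resize(p[150:300,180:430],None,fx=3,fy=3))
X=cloud("top",d); s=(X[...,2]>.03)&(X[...,2]<.05); s[:195]=0;s[260:]=0;s[:,:285]=0;s[:,375:]=0
v,u=np.nonzero(s); q=ray("top",np.c_[u,v],.04)[:,:2]*1000; print(s.sum(),cv2.minAreaRect(q.astype(np.float32)),q.min(0),q.max(0))
```

```text
-0.31 [-0.36  0.24  0.13]
-0.3 [-0.23 -0.11 -1.14]
-0.29 [-0.57  0.19 -0.27]
-0.28 [0.07 0.83 0.21]
-0.268 [-0.8   0.02  0.42]
19.5083
1191 ((483.2303771972656, -211.37400817871094), (106.28475952148438, 67.39995574951172), 89.50244140625) [ 449.09974181 -264.47962375] [ 517.36542271 -158.30807031]
```

View pics/t3.png

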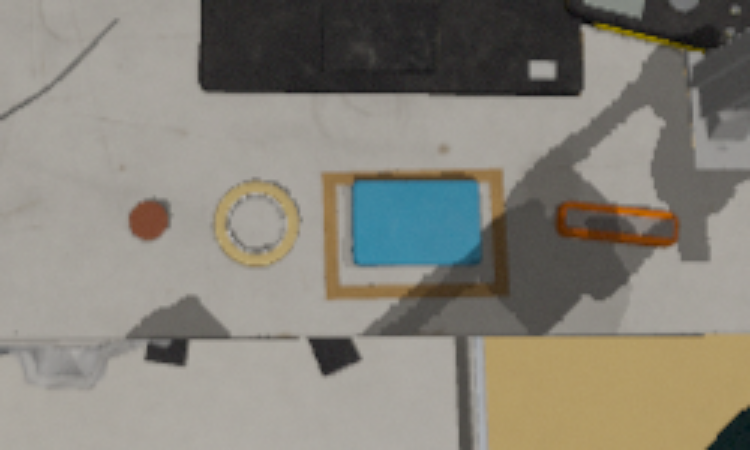

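The box lies flat, lid up, well inside the rectangle (352–482, 180–265 in the crop). The roll is clear and everything else is undisturbed.

```bash
python3 -c "
from h import *
print(r.hand_in())"
```

```text
the job is handed in; nothing more can be done
None
```

The job is handed in: the roll was dragged clear of the rectangle, then the box was tipped over and landed flat, lid up, inside the tape, with nothing else seen to move; no verdict came back.

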